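# Undo the swing bolt of the coaster clamp

## Robot

A 7-joint arm with a two-finger parallel gripper is mounted at the origin on the work surface. World frame = base frame: x ahead of the robot, y to its left, z up, the work surface at z = 0. Lengths are in m, angles in rad, forces in N, time in s.
With the tool pointing down it reaches from about 0.425 to 0.875 m from the base axis. Payload 4.7 kg.
Tool frame: the origin (TCP) lies midway between the tips of the shut fingers; the grasp point (between the pads) lies 19 mm behind it; z points along the fingers, y is the line along which they close (so a half turn about z gives the same grasp; the last joint's range is limited). The gripper opens to 85 mm and grips with 20 to 120 N. Pads are 22 mm wide; open, the fingers measure 114 mm over their backs; the gripper's body (76 mm by 85 mm) begins 54 mm behind the grasp point. The pads swing forward as they close: fully open they stand 13 mm farther back than shut.
Start: joints at [1.279, 0.321, -0.07, 1.45, 0.023, 1.371, -0.057], TCP at [0.196, -0.62, 0.231] pointing down, gripper open.
Joint ranges: [-2.86, 2.86], [-0.3, 2.09], [-1.38, 1.24], [0.06, 2.45], [-1.56, 4.7], [0.09, 2.05], [-2.69, 2.69]. Speed limits (rad/s): [2.57, 2.57, 3.14, 3.14, 3.14, 3.14, 3.14].

## Interface

Orientations are given as a rotation vector (axis times angle).
In Python, from workcell import manip, viewer, spotter gives the robot as it stands.
- The arm moves only by the tool send_rows, never from a script. Its argument "plan" is a list of rows, each a list of 5 numbers: the shift along the tool's x, y, z in mm, then the turn about the tool's z in rad, then the gripper's target within -1 to 1 (shut at 1, half-way at 0, fully open at -1). In form: [[x, y, z, yaw, grip], ...]. A call has exactly 8 rows; each row shifts and turns the commanded pose from where the row before left it, along the tool's axes as they then stand; what a row does not reach is not made up. A row lasts 1/8 s, in which the tool goes at most 62.5 mm and 10.7 degrees, less where a joint would pass 70% of its speed; a pose out of reach is approached as far as the arm can. A call is refused whole if a number of a shift passes 62.5 or a number of a turn 0.188, either way. A call with a gripper value outside its range is refused whole. The fingers move at their own pace and stop on an object; "force" is the grip in N (left out, the last holds). Time passes only in rows, so rows that do not move let the fingers close, or fill a call up. It gives the time, the measured TCP pose, the force, the opening and the grip force at its end, in the units of the state.
- manip.observe(): the state, without advancing time (a new reading comes with each control period).
- viewer.snapshot(name): name is "side" or "top"; returns the picture (384x512x3 uint8, red, green, blue); there is no depth.
- viewer.camera_params(name): a dict with "fx", "fy", "cx", "cy" (pixels), "k1" (the pictures are not rectified: a ray, as slopes to the right and down, at radius r is drawn at 1 + k1 r^2 times it, then the intrinsics apply), "R" (3x3) and "t" (3): a world point X has camera coordinates R X + t. Camera axes: x right, y down, z forward; pixel columns grow to the right and rows downward; lengths in m; the calibration is good to about 2 mm. A picture is of the moment at which its call begins. camera_params takes no time and is no camera call.
- manip.job_done(): hands the job in; it is judged then, once.
Trained networks look in the newest picture that a camera, given by its name, has taken for a name from the list of things; names that differ only in an ending like _2 or _b are one class to them, and where a whole thing is asked for, a point or a joint stands for the part that bears it (a point fixed in the world has none). Each returns a list of dicts, best first, with "conf" (0 to 1); they miss things now and then, are a little off and sometimes report something else, mostly with a low value. They report only what shows in the picture. A call takes as long as a camera call.
- spotter.boxes_of(camera, name): "position" ([x, y, z] in m, in world coordinates, good to about 4 mm: the middle of the surface that is visible of it).
- spotter.masks_of(camera, name): "region" (384x512 bool, what is visible of it).
The state is a dict: "time": time; "q": joint angles; "joint_vel": joint speeds; "effort": joint torques, N m; "tool_pos": TCP position; "tcp_rot": TCP orientation; "contact_force": force on the tool from outside, world axes, zero at the start; "wrist_torque": the same for the moment, N m; "width": opening from 0.0 (shut) to 1.0 (fully open); "grip_force": force on a finger pad.
Only numpy, scipy, OpenCV 4.12 (cv2) and the standard library are available. Lean on these libraries where they do the work, as an engineer would, in place of code of your own. Each camera call takes 0.05 s, during which the arm holds its last target. There are 200 camera calls.

## Task

Undo the swing bolt on the coaster clamp so that the strap is free to be lifted: unscrew the wing nut (anticlockwise seen from above) about a quarter of a turn, until it stands clear of the raised lip on the slotted lug, then swing the eyebolt out of the slot and fold it outwards and down until it lies nearly flat. Leave it there and do not shift any of the other loose things on the table.

Things in the scene. Friction and masses are not known exactly. Their poses are not given: they have to be found in the camera images.
- clamp: Coaster clamp fixed to the table, 230 x 110 mm: cast base 24 mm thick (to x = 102 mm), wooden nest, maroon coaster held under a steel strap. Origin on the table under its middle; x runs along the strap to the slotted lug and outwards, the way the bolt swings. Strap: x -102 to 94 mm, 34 mm wide, top 104 mm high; hinge ears at x -110 to -80 reach 112 mm; else only bolt and nut rise higher.
- bolt_pin (a point): Point on the axis of the eyebolt's hinge pin, at x = 80 mm, y = 0, 34 mm high in the clamp's frame (fixed; the clamp's axes). The pin runs along the clamp's y, between two ears 46 mm high. The 10 mm thick bolt ends 116 mm from the pin.
- lug_top (a point): Where the upright bolt's axis meets the strap's top face, 104 mm above the table, 70 mm above the pin (fixed; the clamp's axes). Here the strap's end is the lug, 40 mm wide: two prongs with a 16 mm slot between, open at the outer end. Each prong has a raised lip 4 mm high at its outer end, 10 to 14 mm outwards of this point.
- nut_mid (a point): On the wing nut's axis, 28 mm above its underside, moves with it; x along the wings, y across their flat faces, z along the bolt, away from the pin. Aluminium: round boss 24 mm wide, 16 high; flat web 12 mm thick, 52 long, 10 to 40 mm above the underside; round ears, 76 mm tip to tip, 46 high in all. The bolt's end stays within the web's thickness. Grip the web across from above.
- wingnut (a joint): Turn of the wing nut, rad: 0 tight, grows as it is unscrewed (anticlockwise from above), stop at 2.4; starts at 0 to 0.25. Its coarse multi-start thread lifts it 5 mm per rad along the bolt. Its boss is caught behind the lip until turned to about 1.0. Friction 0.15 N m; stays where left.
- eyebolt (a joint): Swing of the eyebolt, rad: 0 upright in the slot, grows as it swings outwards (clamp's +x) and down, stop at 1.35. Hinge friction 0.24 N m holds it wherever it is left (2 to 3 N at the nut move it).
- canister: Aluminium canister with a ribbed screw lid, 81 mm across, 107 mm high, loose, standing; origin at the centre of its underside. To be left alone.
- coaster1: Loose maroon soapstone coaster, 96 mm across, 12 mm thick, lying beside the clamp; origin at the centre of its underside. To be left alone.
- coaster2: Another such coaster, on the other side of the clamp. To be left alone.
- tortoise: Black soapstone tortoise, about 115 mm long, 46 mm high; origin at its underside. To be left alone.
- emery: Square dark emery stone, 75 x 75 x 25 mm; origin at the centre of its underside. To be left alone.
- dividers: Steel dividers lying flat, 155 mm long, about 85 mm wide, 18 mm high; origin at their middle on the table. To be left alone.

How it is judged:
By the outcome, as a careful person would: the job done as asked, in the order asked, and still so for the second after the job is handed in, with the robot touching nothing.
It also fails if it takes over 53 s, if anything falls off the work surface, if the arm or the gripper's body presses on something with over 40 N, if the wrist force passes 120 N, or if a joint passes its speed limit or range.

## Working session

There is one attempt and no reset: what is moved stays moved. The work goes in short steps, Python scripts to look and compute and a tool call to move; the robot and the scene stay as the last step left them, time stands still between calls to the robot, and variables do not carry over. Pictures are saved under pics/ and viewed, at most 10 in all, crops included, and the job is handed in when it is done.

Besides the shell and the picture viewer there is one more tool, called after "Request:" as name([rows], argument=value, ...), one row to a line, values as JSON. send_rows: Moves the arm, as the interface text tells. Its arguments: {"type":"object","properties":{"plan":{"type":"array"},"force":{"type":"number"}},"required":["plan"]}

```bash
mkdir -p pics; cat > h.py <<'E'
import numpy as np, cv2
from workcell import manip, viewer, spotter
from scipy.spatial.transform import Rotation as Ro
def proj(c,X):
    p=viewer.camera_params(c); Y=np.atleast_2d(X)@np.array(p["R"]).T+np.array(p["t"])
    s=Y[:,:2]/Y[:,2:]; s=s*(1+p["k1"]*(s**2).sum(1,keepdims=True))
    return s*[p["fx"],p["fy"]]+[p["cx"],p["cy"]]
E
python3 - <<'E'
from h import *
ims=[]
for c in("side","top"):
    im=viewer.snapshot(c); cv2.imwrite(f"pics/{c}0.png",im[:,:,::-1]); p=viewer.camera_params(c)
    print(c,-np.array(p["R"]).T@np.array(p["t"]),np.array(p["R"])[2])
    for n in("clamp","nut_mid","bolt_pin","lug_top","wingnut","eyebolt","canister","coaster1","tortoise","emery","dividers"):
        try: print(n,[(np.round(d["position"],3).tolist(),round(d["conf"],2)) for d in spotter.boxes_of(c,n)[:3]])
        except Exception as e: print(n,e)
s=manip.observe(); print(s)
E
```

```text
side [0.50920198 0.69064521 0.88215256] [ 0.06240315 -0.67437501 -0.73574737]
clamp [([0.602, -0.011, 0.069], 0.62)]
nut_mid [([0.526, -0.074, 0.135], 0.78)]
bolt_pin [([0.604, -0.004, 0.064], 0.63)]
lug_top [([0.594, -0.008, 0.066], 0.81)]
wingnut [([0.526, -0.078, 0.131], 0.58), ([0.524, -0.078, 0.138], 0.51)]
eyebolt [([0.526, -0.081, 0.129], 0.81), ([0.606, -0.009, 0.063], 0.47)]
canister [([0.544, -0.428, 0.081], 0.83)]
coaster1 [([0.693, -0.144, 0.01], 0.78), ([0.524, 0.065, 0.009], 0.71)]
tortoise [([0.47, 0.395, 0.04], 0.91)]
emery [([0.625, 0.129, 0.024], 0.63)]
dividers [([0.686, 0.372, 0.007], 0.89)]
top [ 0.49978474 -0.03872445  1.33865017] [ 0.05133283  0.01181052 -0.99861176]
clamp [([0.602, -0.042, 0.075], 0.91)]
nut_mid [([0.525, -0.08, 0.143], 0.43)]
bolt_pin [([0.608, -0.038, 0.076], 0.88)]
lug_top [([0.608, -0.038, 0.078], 0.68)]
wingnut [([0.526, 0.06, 0.01], 0.67), ([0.527, -0.087, 0.138], 0.45)]
eyebolt []
canister [([0.538, -0.444, 0.105], 0.6)]
coaster1 [([0.693, -0.139, 0.009], 0.91), ([0.528, 0.063, 0.012], 0.76)]
tortoise [([0.468, 0.374, 0.04], 0.85)]
emery [([0.627, 0.12, 0.026], 0.68)]
dividers [([0.685, 0.372, 0.008], 0.61)]
{'time': 1.2, 'q': array([ 1.27910018,  0.32100132, -0.07007472,  1.45049814,  0.02255861,
        1.37083001, -0.0568956 ]), 'joint_vel': array([ 5.49026695e-04, -8.75971847e-05,  4.67664481e-04,  2.19669680e-04,
        6.54065451e-05,  7.22620154e-04,  2.01815755e-03]), 'effort': array([ 2.12169120e-04, -4.93401968e+01, -3.81112760e-01, -3.14571333e+01,
        1.33675247e-02,  1.45430015e-03,  4.55437416e-06]), 'tool_pos': array([ 0.19566153, -0.6198611 ,  0.23134839]), 'tcp_rot': array([ 3.10489518e+00,  4.78452771e-01, -8.64806133e-06]), 'contact_force': array([0.56892139, 0.25369103, 0.61563139]), 'wrist_torque': array([ 0.01088154, -0.01606943, -0.03612218]), 'grip_force': 0.0, 'width': 0.9996602510229992}
```

View pics/side0.png

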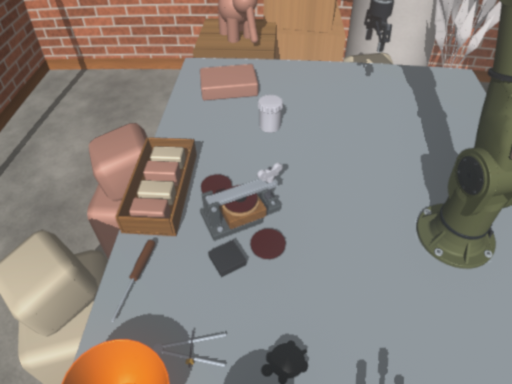

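View pics/top0.png

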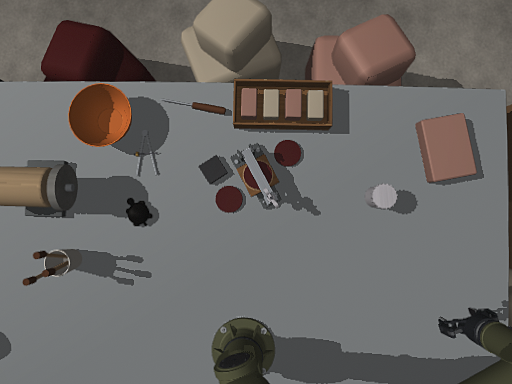

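```bash
python3 - <<'E'
from h import *
a=cv2.imread("pics/side0.png")[150:250,180:300]; b=cv2.imread("pics/top0.png")[135:225,215:315]
cv2.imwrite("pics/c1.png",cv2.resize(a,None,fx=6,fy=6,interpolation=cv2.INTER_CUBIC))
cv2.imwrite("pics/c2.png",cv2.resize(b,None,fx=6,fy=6,interpolation=cv2.INTER_CUBIC))
E
```

```text
(no output)
```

View pics/c1.png

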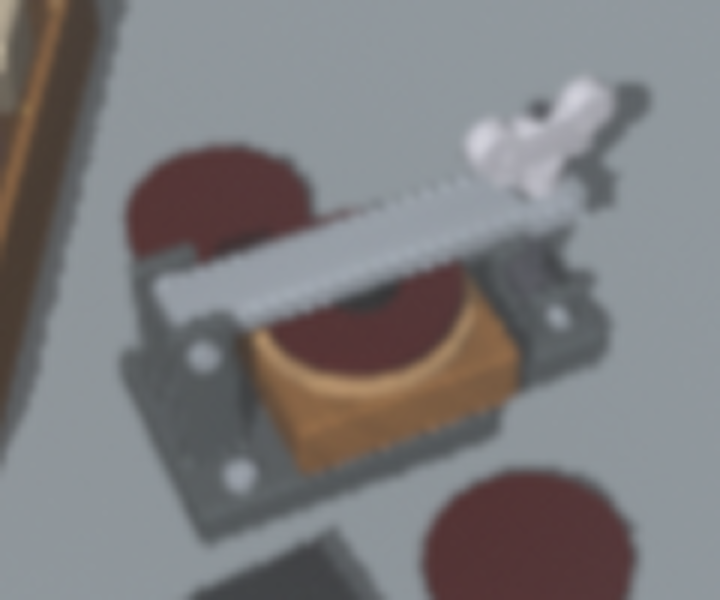

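View pics/c2.png

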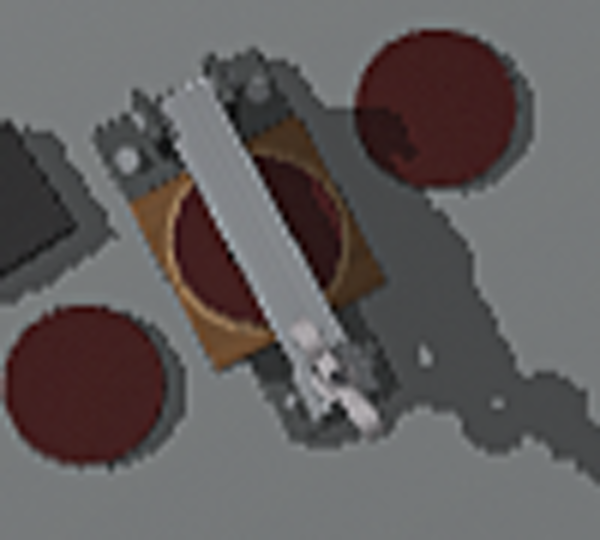

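```bash
python3 - <<'E'
from h import *
from scipy.optimize import least_squares as LS
S=lambda u,v:(180+u/6,150+v/6); T=lambda u,v:(215+u/6,135+v/6)
ob=[("side",S(155,283),(-102,17,104)),("side",S(183,325),(-102,-17,104)),("top",T(205,78),(-102,17,104)),("top",T(163,97),(-102,-17,104)),("top",T(313,418),(94,-20,104))]
def W(p,c):
    R=np.array([[np.cos(p[2]),-np.sin(p[2])],[np.sin(p[2]),np.cos(p[2])]]); c=np.array(c)/1000
    return np.r_[p[:2]+R@c[:2],c[2]]
f=lambda p:np.concatenate([proj(c,W(p,X))[0]-uv for c,uv,X in ob])
r=LS(f,[.6,-.04,-2.73]);p=r.x;print(p,np.degrees(p[2]),r.fun.round(1))
print("lug",W(p,(80,0,104)),"pin",W(p,(80,0,34)))
E=[]
for s,t in((S(490,148),T(303,332)),(S(588,100),T(366,413))):
    g=LS(lambda X:np.r_[proj("side",X)[0]-s,proj("top",X)[0]-t],[.52,-.08,.13]);E.append(g.x);print("ear",g.x,g.fun.round(1))
E=np.array(E);m=E.mean(0);d=E[1]-E[0];print("mid",m,"len",np.linalg.norm(d),"ang",np.degrees(np.arctan2(d[1],d[0])))
m2=LS(lambda q:np.concatenate([f(q[:3])]+[proj(c,np.r_[W(q,(80,0,0))[:2]+k*.026*np.array([np.cos(q[3]),np.sin(q[3])]),q[4]])[0]-uv for c,k,uv in(("side",-1,S(490,148)),("side",1,S(588,100)),("top",-1,T(303,332)),("top",1,T(366,413)))]),[*p,-2.5,.138])
q=m2.x;print(q,np.degrees(q[2:4]),m2.fun.round(1),W(q,(80,0,104)))
s=manip.observe();print(Ro.from_rotvec(s["tcp_rot"]).as_matrix().round(3))
E
```

```text
[ 0.59768562 -0.04651899 -2.64138828] -151.34040035544655 [-0.1 -1.3 -0.3  0.4  0.6 -0.7 -1.5  0.8  0.2  0.4]
lug [ 0.52748686 -0.08488738  0.104     ] pin [ 0.52748686 -0.08488738  0.034     ]
ear [ 0.5508239  -0.06628664  0.13877161] [-0.4 -0.  -0.   0.4]
ear [ 0.50842988 -0.10052562  0.13816309] [-0.4 -0.  -0.   0.4]
mid [ 0.52962689 -0.08340613  0.13846735] len 0.05449707408155973 ang -141.07437176140044
[ 0.59867923 -0.04612588 -2.63894538 -2.47425178  0.13729388] [-151.20043264 -141.76418469] [-0.4 -1.1 -0.6  0.6  0.4 -1.  -1.7  0.6  0.2  0.   0.4 -0.2 -0.3  0.2
  0.7  1.   0.   0.5] [ 0.5285744  -0.08466564  0.104     ]
[[ 0.954  0.301  0.   ]
 [ 0.301 -0.954 -0.   ]
 [-0.     0.    -1.   ]]
```

Request:
send_rows([
  [38,-33,0,0,-1],
  [38,-33,0,0,-1],
  [38,-33,0,0,-1],
  [38,-33,0,0,-1],
  [38,-33,0,0,-1],
  [38,-33,0,0,-1],
  [38,-33,0,0,-1],
  [38,-33,0,0,-1],
])

```text
time: 2.2
tool_pos: [0.4068, -0.2752, 0.2317]
tcp_rot: [3.104, 0.478, 0.001]
contact_force: [1.1, -0.0, 0.4]
width: 1.002
grip_force: 0.0
```

Request:
send_rows([
  [38,-33,0,0,-1],
  [38,-33,0,0,-1],
  [38,-33,0,0,-1],
  [38,-33,0,0,-1],
  [0,0,0,-0.1,-1],
  [0,0,0,-0.1,-1],
  [0,0,0,-0.1,-1],
  [0,0,0,-0.07,-1],
])

```text
time: 3.2
tool_pos: [0.5113, -0.1049, 0.2314]
tcp_rot: [2.962, 1.045, 0.0]
contact_force: [-0.4, 0.3, 0.9]
width: 1.0
grip_force: 0.0
```

```bash
cat >> h.py <<'E'
def delta(X):
    s=manip.observe();R=Ro.from_rotvec(s["tcp_rot"]).as_matrix()
    print("t",round(s["time"],2),"tcp",(s["tool_pos"]*1000).round(1),"xdir",np.degrees(np.arctan2(R[1,0],R[0,0])).round(1),"tilt",np.degrees(np.arccos(-R[2,2])).round(2),"q",s["q"].round(2),"F",s["contact_force"].round(1),"w",round(s["width"],3),"g",s["grip_force"])
    print("tool shift mm",(R.T@(np.array(X)-s["tool_pos"])*1000).round(1))
E
python3 -c "
from h import *
delta((.528,-.0845,.126))"
```

```text
t 3.2 tcp [ 511.3 -104.9  231.4] xdir 38.9 tilt 0.02 q [ 0.71  0.08 -0.58  1.75  0.05  1.33 -0.78] F [-0.4  0.3  0.9] w 1.0 g 0.0
tool shift mm [ 25.9  -5.4 105.4]
```

Request:
send_rows([
  [13,-3,20,0,-1],
  [13,-2.5,20,0,-1],
  [0,0,20,0,-1],
  [0,0,20,0,-1],
  [0,0,15,0,-1],
  [0,0,10,0,-1],
  [0,0,0,0,-0.3],
  [0,0,0,0,-0.3],
])

```text
time: 4.2
tool_pos: [0.5287, -0.0844, 0.1269]
tcp_rot: [2.963, 1.041, 0.002]
contact_force: [0.7, 0.5, 0.3]
width: 0.652
grip_force: 0.0
```

```bash
python3 - <<'E'
from h import *
delta((.528,-.0845,.126))
v=[]
for c,(a,b) in(("side",(130,220)),("top",(155,235))):
    im=viewer.snapshot(c)[:,:,::-1]; x=(210,310) if c=="side" else (220,320)
    v.append(cv2.resize(im[a:a+90,x[0]:x[0]+100],(400,360),interpolation=cv2.INTER_CUBIC))
cv2.imwrite("pics/g1.png",np.hstack(v))
E
```

```text
t 4.2 tcp [528.7 -84.4 126.9] xdir 38.7 tilt 0.07 q [ 0.65  0.2  -0.6   1.85  0.13  1.13 -0.89] F [0.7 0.5 0.3] w 0.652 g 0.0
tool shift mm [-0.6 -0.4  0.9]
```

View pics/g1.png

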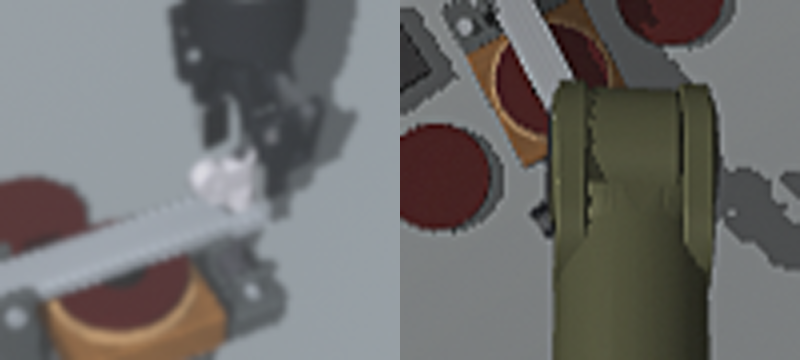

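The side view shows the nut at (230,180) between the open fingers; the top view is hidden by the arm. I'll close the gripper.

Request:
send_rows([
  [0,0,0,0,0.3],
  [0,0,0,0,0.6],
  [0,0,0,0,0.8],
  [0,0,0,0,1],
  [0,0,0,0,1],
  [0,0,0,0,1],
  [0,0,0,0,1],
  [0,0,0,0,1],
], force=50)

```text
time: 5.3
tool_pos: [0.528, -0.0842, 0.1267]
tcp_rot: [-2.964, -1.041, 0.0]
contact_force: [-2.0, 1.8, 5.2]
width: 0.124
grip_force: 50.8
```

Request:
send_rows([
  [0,0,-0.5,-0.1,1],
  [0,0,-0.5,-0.1,1],
  [0,0,-0.5,-0.1,1],
  [0,0,-0.5,-0.1,1],
  [0,0,-0.5,-0.1,1],
  [0,0,-0.5,-0.1,1],
  [0,0,-0.5,-0.1,1],
  [0,0,-0.5,-0.1,1],
])

```text
time: 6.3
tool_pos: [0.5294, -0.0849, 0.1308]
tcp_rot: [2.32, 2.115, 0.003]
contact_force: [1.5, 0.3, 1.5]
width: 0.127
grip_force: 50.3
```

```bash
python3 -c "
from h import *
delta((.528,-.0845,.126));print(manip.observe()['wrist_torque'])"
```

```text
t 6.3 tcp [529.4 -84.9 130.8] xdir 84.7 tilt 0.18 q [ 0.74  0.21 -0.69  1.84  0.15  1.14 -0.1 ] F [1.5 0.3 1.5] w 0.127 g 50.32444775104523
tool shift mm [ 0.3 -1.5  4.8]
[-0.08075496 -0.35595028 -0.14775195]
```

Request:
send_rows([
  [0,0,-0.5,-0.1,1],
  [0,0,-0.5,-0.1,1],
  [0,0,-0.5,-0.1,1],
  [0,0,-0.5,-0.1,1],
  [0,0,-0.5,-0.1,1],
  [0,0,-0.5,-0.1,1],
  [0,0,0,0,1],
  [0,0,0,0,1],
])

```text
time: 7.3
tool_pos: [0.5299, -0.0849, 0.1339]
tcp_rot: [1.596, 2.701, 0.002]
contact_force: [6.2, -1.1, 0.9]
width: 0.122
grip_force: 49.7
```

```bash
python3 -c "
from h import *
delta((.528,-.0845,.126));print(manip.observe()['wrist_torque'])"
```

```text
t 7.3 tcp [529.9 -84.9 133.9] xdir 118.9 tilt 0.24 q [ 0.8   0.22 -0.77  1.84  0.17  1.14  0.48] F [ 6.2 -1.1  0.9] w 0.122 g 49.738250970840454
tool shift mm [ 1.3 -1.5  7.9]
[-0.12274585 -1.36891681  0.14144603]
```

Request:
send_rows([
  [0,0,0,0,0.5],
  [0,0,0,0,0.1],
  [0,0,0,0,0.1],
  [0,0,0,0,0.1],
  [0,0,-15,0,0.1],
  [0,0,-20,0,0.1],
  [0,0,-20,0,0.1],
  [0,0,0,0,0.1],
])

```text
time: 8.3
tool_pos: [0.5296, -0.0845, 0.1906]
tcp_rot: [1.594, 2.702, 0.001]
contact_force: [-0.4, -0.0, 0.8]
width: 0.454
grip_force: 0.0
```

Request:
send_rows([
  [0,20,0,0,1],
  [0,25,0,0,1],
  [0,0,0,0,1],
  [0,0,0,0,1],
  [0,0,0,0,1],
  [0,0,0,0,1],
  [0,0,0,0,1],
  [0,0,0,0,1],
], force=40)

```text
time: 9.3
tool_pos: [0.5674, -0.0628, 0.1884]
tcp_rot: [1.596, 2.706, -0.0]
contact_force: [-0.4, 0.2, 0.5]
width: -0.004
grip_force: 0.0
```

```bash
python3 - <<'E'
from h import *
y=np.radians(-151.2);L=np.array([.5285,-.0847]);o=np.array([np.cos(y),np.sin(y)])
delta((*(L-.040*o),.138))
r,w=104,12;P=[]
for f in np.r_[0:1.36:.15]:
    P.append((80+r*np.sin(f)-6*np.cos(f)-w-80,34+r*np.cos(f)+6*np.sin(f)))
P=np.array(P);print(P.round(1).tolist());print("d(-y,-z)",np.diff(P,axis=0).round(1).tolist())
v=[]
for c,(a,b) in(("side",(130,210)),("top",(155,220))):
    im=viewer.snapshot(c)[:,:,::-1]; v.append(cv2.resize(im[a:a+90,b:b+100],(400,360),interpolation=cv2.INTER_CUBIC))
    print(c,[(np.round(d["position"],3).tolist(),round(d["conf"],2)) for d in spotter.boxes_of(c,"nut_mid")[:2]])
cv2.imwrite("pics/g2.png",np.hstack(v))
E
```

```text
t 9.3 tcp [567.4 -62.8 188.4] xdir 118.9 tilt 0.02 q [ 0.74  0.26 -0.79  1.69  0.19  1.27  0.42] F [-0.4  0.2  0.5] w -0.004 g 0.0
tool shift mm [-0.4 -4.7 50.4]
[[-18.0, 138.0], [-2.4, 137.7], [13.0, 135.1], [27.8, 130.3], [41.8, 123.2], [54.5, 114.2], [65.7, 103.3], [75.2, 91.0], [82.8, 77.3], [88.2, 62.6]]
d(-y,-z) [[15.6, -0.3], [15.4, -2.6], [14.8, -4.9], [13.9, -7.0], [12.7, -9.0], [11.2, -10.8], [9.5, -12.4], [7.5, -13.7], [5.4, -14.6]]
side [([0.53, -0.072, 0.146], 0.75)]
top []
```

View pics/g2.png

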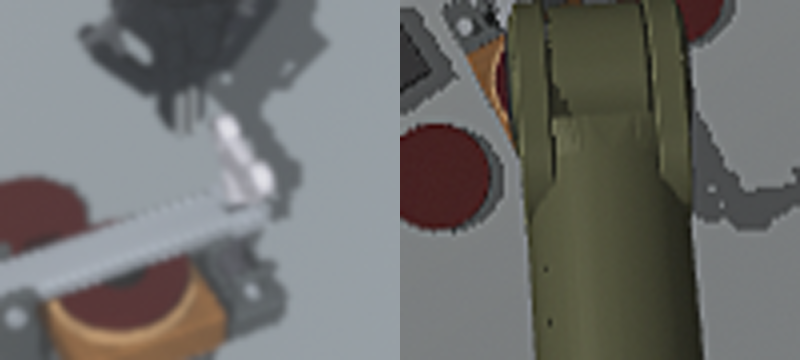

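The wings now stand across the strap (ears at (228,128) and (262,178) in the crop), with the shut fingers on the inner side. I'll descend and push outwards.

Request:
send_rows([
  [0,0,17,0,1],
  [0,0,17,0,1],
  [0,0,16,0,1],
  [0,-9,0,0,1],
  [0,-9,0,0,1],
  [0,-9,0,0,1],
  [0,-8,0,0,1],
  [0,-8,0,0,1],
])

```text
time: 10.5
tool_pos: [0.5299, -0.0837, 0.1387]
tcp_rot: [1.595, 2.705, 0.001]
contact_force: [1.7, 1.3, -1.0]
width: 0.004
grip_force: 0.9
```

Request:
send_rows([
  [0,-8,1,0,1],
  [0,-7.5,2,0,1],
  [0,-7.5,2,0,1],
  [0,-7.5,3,0,1],
  [0,-7,3,0,1],
  [0,-7,4,0,1],
  [0,-6.5,4,0,1],
  [0,-6,5,0,1],
])

```text
time: 11.5
tool_pos: [0.4795, -0.1113, 0.114]
tcp_rot: [-1.596, -2.706, 0.0]
contact_force: [1.0, -0.1, 1.6]
width: -0.003
grip_force: 0.8
```

```bash
cat > look.py <<'E'
import sys
from h import *
y=np.radians(-151.2);L=np.array([.5285,-.0847]);o=np.array([np.cos(y),np.sin(y)])
s=manip.observe();print("out",1000*(s["tool_pos"][:2]-L)@o);delta((*(L+.088*o),.0626))
v=[]
for c,(a,b) in(("side",(130,210)),("top",(155,220))):
    im=viewer.snapshot(c)[:,:,::-1]; v.append(cv2.resize(im[a:a+90,b:b+100],(400,360),interpolation=cv2.INTER_CUBIC))
    for d in spotter.boxes_of(c,"nut_mid")[:2]:
        q=np.array(d["position"]);u=(q[:2]-L)@o;print(c,q.round(3),round(d["conf"],2),"phi",np.arctan2(u,q[2]-.034).round(2))
cv2.imwrite(f"pics/{sys.argv[1]}.png",np.hstack(v))
E
python3 look.py g3
```

```text
out 55.73488676192111
t 11.5 tcp [ 479.5 -111.3  114. ] xdir 118.9 tilt 0.02 q [ 0.9   0.14 -0.76  1.95  0.11  1.09  0.59] F [ 1.  -0.1  1.6] w -0.003 g 0.8166068204445764
tool shift mm [ -0.2 -32.2  51.4]
side [ 0.463 -0.095  0.113] 0.47 phi 0.66
top [0.626 0.117 0.026] 0.43 phi -1.61
```

View pics/g3.png

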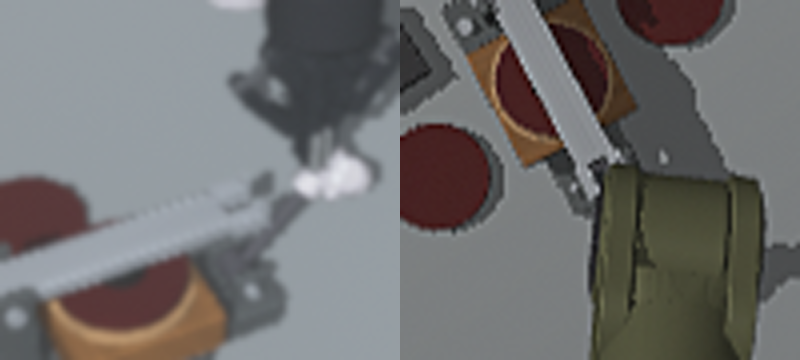

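The bolt is out of the slot and tilted outwards (nut at (330,180) in the left crop), with the fingers behind it. I'll continue along the arc.

Request:
send_rows([
  [0,-5.5,5,0,1],
  [0,-5.5,6,0,1],
  [0,-5,6,0,1],
  [0,-4.5,6,0,1],
  [0,-4,7,0,1],
  [0,-3.5,7,0,1],
  [0,-2.5,7,0,1],
  [0,-1.5,5,0,1],
])

```text
time: 12.7
tool_pos: [0.452, -0.1266, 0.0649]
tcp_rot: [1.596, 2.706, 0.0]
contact_force: [-3.1, 0.2, 12.2]
width: 0.001
grip_force: 6.8
```

```bash
python3 look.py g4
```

```text
out 87.25790598669819
t 12.7 tcp [ 452.  -126.6   64.9] xdir 118.9 tilt 0.01 q [ 0.92  0.15 -0.74  2.05  0.12  0.98  0.62] F [-3.1  0.2 12.2] w 0.001 g 6.79189145565033
tool shift mm [-0.2 -0.7  2.3]
```

View pics/g4.png

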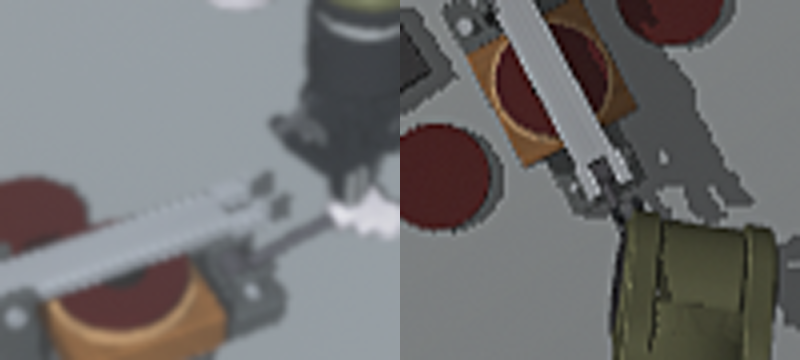

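Contact force rose to 12 N, so the bolt is at its stop and lies nearly flat. I'll retract upwards, clear of the view.

Request:
send_rows([
  [0,0,-10,0,1],
  [0,0,-25,0,1],
  [0,0,-30,0,1],
  [0,0,-30,0,1],
  [0,0,-30,0,1],
  [30,0,-20,0,1],
  [40,0,0,0,1],
  [40,0,0,0,1],
])

```text
time: 13.9
tool_pos: [0.3989, -0.0286, 0.2109]
tcp_rot: [1.594, 2.705, 0.002]
contact_force: [0.3, 0.1, 0.8]
width: -0.001
grip_force: 0.0
```

Request:
send_rows([
  [-40,0,0,0,1],
  [-40,0,0,0,1],
  [-40,0,0,0,1],
  [-45,0,0,0,1],
  [-45,0,0,0,1],
  [-45,0,0,0,1],
  [-45,0,0,0,1],
  [0,0,0,0,1],
])

```text
time: 14.9
tool_pos: [0.5444, -0.2962, 0.2092]
tcp_rot: [-1.602, -2.702, -0.002]
contact_force: [-0.5, 0.0, 0.1]
width: 0.005
grip_force: 0.0
```

```bash
python3 look.py g5; python3 -c "
from h import *
for n in('canister','coaster1','tortoise','emery','dividers'): print(n,[(np.round(d['position'],3).tolist(),round(d['conf'],2)) for d in spotter.boxes_of('side',n)[:2]])"
```

```text
out 87.9980352778626
t 14.9 tcp [ 544.4 -296.2  209.2] xdir 118.7 tilt 0.08 q [ 0.99  0.34 -0.67  1.54  0.21  1.34  0.8 ] F [-0.5  0.   0.1] w 0.005 g 0.0
tool shift mm [192.9  -0.6 146.8]
side [ 0.442 -0.119  0.063] 0.53 phi 1.26
top [ 0.44  -0.128  0.064] 0.76 phi 1.28
canister [([0.539, -0.428, 0.074], 0.7), ([0.594, -0.008, 0.063], 0.66)]
coaster1 [([0.689, -0.146, 0.008], 0.87), ([0.527, 0.067, 0.01], 0.86)]
tortoise [([0.472, 0.393, 0.038], 0.76), ([0.452, -0.113, 0.061], 0.43)]
emery [([0.626, 0.129, 0.026], 0.57)]
dividers [([0.686, 0.373, 0.007], 0.76)]
```

View pics/g5.png

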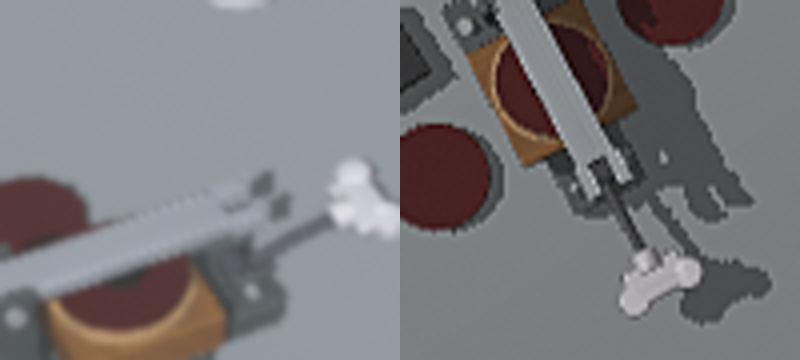

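The bolt is folded outwards (nut at (660,280) in the right crop), the slot is empty and nothing else has moved. I'll hand it in.

```bash
python3 -c "
from h import *
print(manip.job_done())"
```

```text
the job is handed in; nothing more can be done
None
```

The job is handed in at about 15 s of the 53 s allowed: I unscrewed the wing nut about 1.4 rad, swung the eyebolt out of the slot and folded it down to its stop (about 1.3 rad), and the loose things I re-measured had not moved.

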